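# Draw the drop bolt and open the two-leaf tool cabinet

### The arm

A 7-joint arm with a two-finger parallel gripper is mounted at the origin on the work surface. World frame = base frame: x ahead of the robot, y to its left, z up, the work surface at z = 0. Lengths are in m, angles in rad, forces in N, time in s.
With the tool pointing down it reaches from about 0.425 to 0.875 m from the base axis. Payload 4.7 kg.
Tool frame: the origin (TCP) lies at the very end of the fingers, on their centre line; the grasp point (between the pads) lies 19 mm behind it; z points along the fingers, y is the direction in which the jaws open and shut (so a half turn about z gives the same grasp; the last joint's range is limited). The gripper opens to 87 mm and grips with 3 to 60 N. Pads are 19 mm wide; open, the fingers measure 117 mm over their backs; the gripper's body (75 mm by 190 mm) begins 51 mm behind the grasp point.
Start: joints at [-1.121, 0.321, -0.07, 1.45, 0.023, 1.371, -0.057], TCP at [0.274, 0.589, 0.223] pointing down, gripper open.
Joint ranges: [-2.86, 2.86], [-0.3, 2.09], [-1.38, 1.24], [0.06, 2.45], [-1.56, 4.7], [0.09, 2.05], [-2.69, 2.69]. Speed limits (rad/s): [2.57, 2.57, 3.14, 3.14, 3.14, 3.14, 3.14].

### API

Orientations are given as a rotation vector (axis times angle).
In Python, from bench import ctrl, get_image, camera_info gives the robot as it stands.
- The arm moves only by the tool carry_out, never from a script. Its argument "commands" is a list of rows, each an object of numbers: "tx", "ty", "tz": the shift along the tool's x, y, z in m; "rx", "ry", "rz": the turn, a rotation vector about the tool's x, y, z in rad; "jaw": the opening, from 0 (shut) to 1 (fully open). In form: [{"tx": .., "ty": .., "tz": .., "rx": .., "ry": .., "rz": .., "jaw": ..}, ...]. A call has 1 to 12 rows; each row is the pose to reach, as a shift and turn from the pose commanded when the call began, along the tool's axes at that moment; what a row does not reach only later rows make up. A row lasts 1/8 s, in which the tool goes at most 62.5 mm and 10.7 degrees, less where a joint would pass 70% of its speed; a pose out of reach is approached as far as the arm can. A call with a gripper value outside its range is refused whole. The fingers move at their own pace and stop on an object; "grip_force" is the grip in N (left out, the last holds). Time passes only in rows, so rows that repeat a pose let the fingers close. It gives the time, the measured TCP pose, the force and the opening at its end, in the units of the state.
- ctrl.get_state(): the state, without advancing time (a new reading comes with each control period).
- get_image(name): name is "scene" or "top" or "wrist"; returns the picture (384x512x3 uint8, red, green, blue); there is no depth.
- camera_info(name): a dict with "intrinsics" (3x3 intrinsics, pixels), "R" (3x3) and "t" (3): a world point X has camera coordinates R X + t. Camera axes: x right, y down, z forward; pixel columns grow to the right and rows downward; lengths in m; the calibration is good to about 2 mm. The wrist camera is an equidistant fisheye: a pixel r from the principal point sees the ray r / f radians off the axis. A picture is of the moment at which its call begins: read the wrist's pose just before it. camera_info takes no time and is no camera call; for the wrist camera it gives the pose at the moment of the call.
- ctrl.close_job(): hands the job in, once; it reports no verdict.
The state is a dict: "time": time; "joint_positions": joint angles; "qd": joint speeds; "joint_torque": joint torques, N m; "position": TCP position; "tool_rot": TCP orientation; "ft_force": force on the tool from outside, world axes, zero at the start; "torque": the same for the moment, N m; "grip_width": opening from 0.0 (shut) to 1.0 (fully open).
Only numpy, scipy, OpenCV 4.12 (cv2) and the standard library are available. Lean on these libraries where they do the work, as an engineer would, in place of code of your own. Each camera call takes 0.05 s, during which the arm holds its last target.

### The job

Open the small wooden two-door cabinet on the bench: the right-hand leaf as the robot sees it (with the bar pull) overlaps the left-hand one, and the left-hand leaf is held shut by a drop bolt that must first be lifted clear of its keeper. Swing both leaves wide open, about square to the cabinet front or more, and leave them standing so with the bolt still drawn up. Do not knock over or shift the things standing around and on the cabinet.

Things in the scene. Friction and masses are not known exactly. Their poses are not given: they have to be found in the camera images.
- cabinet: Wooden cabinet fixed to the bench, 180 deep (x), 340 wide (y), 200 high; origin at the centre of its underside, x to its back, z up. Two leaves cover its front, which looks along -x, roughly to the robot: active leaf right as seen from the robot (-y), passive leaf left (+y). Each leaf is a 15 mm board, 164 wide, from 34 to 190 above the bench, its front face 108 in front of the origin.
- active (a joint): Opening angle of the active leaf, rad: 0 shut, grows as its free edge swings out towards the robot (anticlockwise from above), stop at 1.75. May start slightly ajar. Stays where it is left (0.12 N m of friction). A strip on its free edge overlaps the passive leaf's front by 10 mm, so it must open first.
- pull_grip (a point): Point on the axis of the active leaf's pull, an upright round brass bar, 16 in diameter, from 100 to 225 above the bench (25 over the cabinet top); the point is 200 above the bench. The axis is 40 in front of the leaf's face, on two 12 mm standoffs at heights 112 and 168, 120 from the hinge line, 45 from the free edge. Its frame turns with the leaf, parallel to the cabinet's when shut.
- active_hinge (a point): Point on the upright hinge axis of the active leaf, 200 above the bench, at the cabinet's front right edge.
- passive (a joint): Opening angle of the passive leaf, rad: 0 shut, grows as its free edge swings out towards the robot (clockwise seen from above), stop at 1.75. Held at 0 while the bolt is in the keeper or the active leaf is shut. Same friction. This leaf has no pull of its own: it is swung by the bolt's grip or by its free edge.
- passive_hinge (a point): Point on the upright hinge axis of the passive leaf, 200 above the bench, at the cabinet's front left edge.
- bolt (a joint): Height of the drop bolt, m: 0 fully down, 0.040 fully up. The lower end of its 12 mm brass rod stands 16 mm deep in the keeper, so it is free above 0.016. Lifting takes about 6 N; friction keeps it at any height where it is left. May start up to 0.003 up.
- bolt_grip (a point): Point on the axis of the bolt's grip, an upright round brass post, 18 in diameter, 163 to 227 above the bench when down, its top 12 mm a head 24 in diameter; the point is 195 up when down and moves with bolt and leaf. 40 in front of the passive leaf's face, 120 from its hinge line; an arm 14 wide at height 165 to 175 joins it to the rod along the leaf. 92 from the pull when all is shut.
- keeper (a point): Centre of the top of the brass keeper that the bolt drops into: a block on the bench in front of the cabinet under the passive leaf, 60 (x) by 36 (y), 30 high; the leaves pass over it.
- spanner_grip (a point): Bystander: steel spanner, 170 long, lying on the bench in front of the cabinet; point in its handle. The leaves swing over it.
- pad_tray_center (a point): Bystander: open aluminium tray, 100 x 140 x 24 high, in front of the passive leaf; point at its centre. The leaves swing over it.
- upper_joint_center (a point): Bystander: dark wooden woodwind joint, 200 long, 30 thick, on two wooden blocks, about 50 high, left of the cabinet; point at its centre.
- oil_bottle_center (a point): Bystander: grey bottle, 60 in diameter, 80 high, standing on the cabinet's top, left half; point at its centre.
- mug_center (a point): Bystander: white mug, 76 in diameter, 90 high, standing right of the cabinet; point at its centre.
- mallet_grip (a point): Bystander: mallet, 200 long, lying on the bench to the right in front; point in its handle.
- glue_jar_center (a point): Bystander: amber jar, 60 in diameter, 70 high, standing on the cabinet's top, right half; point at its centre.

How it is judged:
By the outcome, as a careful person would: the job done as asked, in the order asked, and still so for the second after the job is handed in, with the robot touching nothing.
It also fails if it takes over 48 s, if anything falls off the work surface, if the arm or the gripper's body presses on something with over 40 N, if the wrist force passes 120 N, or if a joint passes its speed limit or range.

## Working session

There is one attempt and no reset: what is moved stays moved. The work goes in short steps, Python scripts to look and compute and a tool call to move; the robot and the scene stay as the last step left them, time stands still between calls to the robot, and variables do not carry over. Pictures are saved under pics/ and viewed, and the job is handed in when it is done.

Besides the shell and the picture viewer there is one more tool, called after "Emit:" by a JSON object that holds its "op" and its "data". carry_out: Moves the arm, as the interface text tells. Its arguments: {"type":"object","properties":{"commands":{"type":"array"},"grip_force":{"type":"number"}},"required":["commands"]}

```bash
ls; mkdir -p pics
python3 - <<'E'
from bench import ctrl, get_image, camera_info
import cv2,numpy as np
s=ctrl.get_state()
for k in s: print(k,np.round(s[k],4))
for n in ("scene","top","wrist"):
    c=camera_info(n); print(n,{k:np.round(v,4).tolist() if not isinstance(v,str) else v for k,v in c.items()})
    cv2.imwrite(f"pics/{n}0.png",get_image(n)[:,:,::-1])
E
```

```text
pics
time 0.0
joint_positions [-1.1208  0.3218 -0.0701  1.4517  0.0226  1.3708 -0.0569]
qd [ 0.0006 -0.0003  0.0012  0.0002  0.0006  0.     -0.0003]
joint_torque [ 2.00000e-04 -4.91298e+01 -4.04200e-01 -3.12532e+01 -6.42000e-02
  4.37000e-02  2.00000e-04]
position [0.2742 0.5887 0.2215]
tool_rot [-6.791e-01 -3.067e+00  2.900e-03]
ft_force [0.2836 0.1659 0.9449]
torque [ 0.0096  0.0087 -0.0844]
grip_width 0.9983
scene {'intrinsics': [[371.4738, 0.0, 254.0661], [0.0, 371.4738, 191.7499], [0.0, 0.0, 1.0]], 'R': [[-0.8877, 0.4604, 0.0054], [0.3598, 0.701, -0.6157], [-0.2873, -0.5446, -0.788]], 't': [0.5442, -0.1268, 1.56]}
top {'intrinsics': [[422.0177, 0.0, 249.8914], [0.0, 422.0177, 191.1163], [0.0, 0.0, 1.0]], 'R': [[0.0239, -0.9996, -0.0169], [-0.9979, -0.0229, -0.06], [0.0596, 0.0183, -0.9981]], 't': [0.0094, 0.601, 1.3741]}
wrist {'intrinsics': [[297.3186, 0.0, 257.6079], [0.0, 297.3186, 193.2912], [0.0, 0.0, 1.0]], 'R': [[0.4228, 0.9062, -0.0002], [0.8707, -0.4062, 0.2772], [0.2511, -0.1173, -0.9608]], 't': [-0.6506, -0.0331, 0.3903]}
```

View pics/scene0.png

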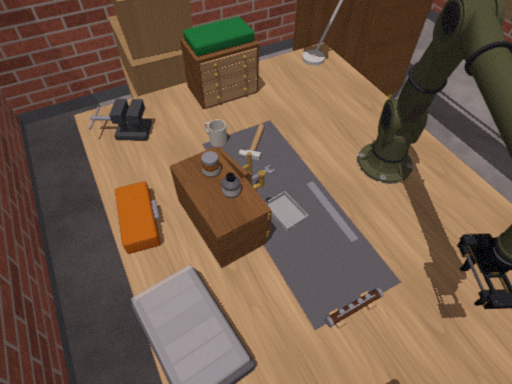

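View pics/top0.png

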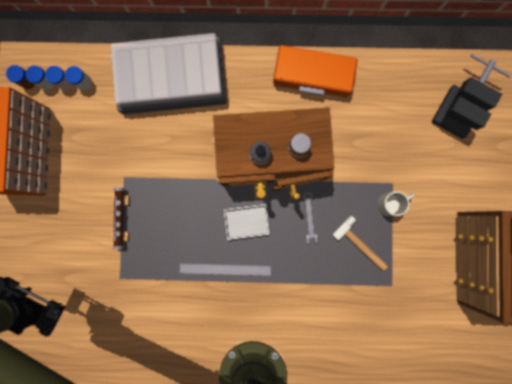

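View pics/wrist0.png

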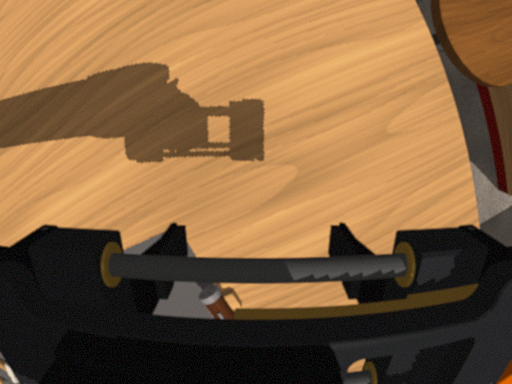

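The top view shows the cabinet at about (273,145), the bolt grip at (261,190), the pull at (294,191), and the active leaf slightly ajar. I'll zoom in to measure these.

Run:
```python
import cv2
a=cv2.imread("pics/top0.png")[95:245,200:345]
b=cv2.imread("pics/scene0.png")[130:270,160:310]
cv2.imwrite("pics/topz.png",cv2.resize(a,None,fx=4,fy=4,interpolation=2)[:600])
cv2.imwrite("pics/scz.png",cv2.resize(b,None,fx=4,fy=4,interpolation=2))
```

```text
(no output)
```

View pics/topz.png

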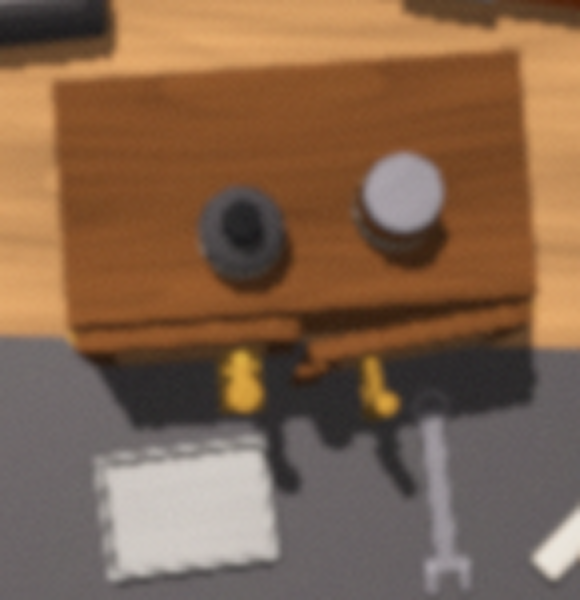

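View pics/scz.png

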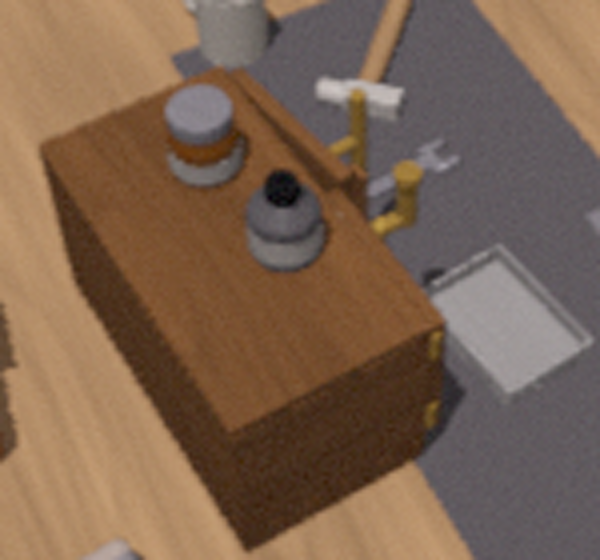

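```bash
cat > h.py <<'E'
import numpy as np
from bench import ctrl, get_image, camera_info
def ray(n,u,v):
    c=camera_info(n);K=np.array(c["intrinsics"]);R=np.array(c["R"]);t=np.array(c["t"])
    d=np.linalg.inv(K)@[u,v,1];return -R.T@t,R.T@d
def onz(n,u,v,z):
    o,d=ray(n,u,v);return o+d*(z-o[2])/d[2]
def tri(p,q):
    o1,d1=ray("top",*p);o2,d2=ray("scene",*q)
    A=np.stack([d1,-d2],1);s=np.linalg.lstsq(A,o2-o1,rcond=None)[0]
    a=o1+d1*s[0];b=o2+d2*s[1];return (a+b)/2,np.linalg.norm(a-b)
def proj(n,X):
    c=camera_info(n);p=np.array(c["intrinsics"])@(np.array(c["R"])@X+c["t"]);return p[:2]/p[2]
E
python3 - <<'E'
from h import *
np.set_printoptions(precision=4,suppress=True)
T=lambda x,y:(200+(x-1.5)/4,95+(y-1.5)/4); S=lambda x,y:(160+(x-1.5)/4,130+(y-1.5)/4)
C={}
for k,p in dict(BL=(55,85),BR=(518,52),FR=(533,298),FL=(72,328)).items():
    C[k]=onz("top",*T(*p),0.2);print(k,C[k])
for k,q in dict(BL=(232,431),BR=(42,148),FL=(442,325),FR=(232,70)).items(): print('scene',k,onz("scene",*S(*q),.2))
print(np.linalg.norm(C['BL']-C['BR']),np.linalg.norm(C['FL']-C['FR']),np.linalg.norm(C['FL']-C['BL']))
for k,t,s,z in (("pull",(387,403),(357,96),.225),("bolt",(243,396),(408,172),.227)):
    print(k,onz("top",*T(*t),z),onz("scene",*S(*s),z),tri(T(*t),S(*s)))
yaw=np.arctan2(*(-(C['FR']-C['FL'])[[0,1]]*[-1,1]))
print("yaw",yaw)
for k,t in dict(spanFar=(432,405),bottle=(243,225),jar=(402,192)).items(): print(k,onz("top",*T(*t),{'spanFar':.0,'bottle':.28,'jar':.27}[k]))
print('mug',onz("top",396,204,.09))
E
```

```text
BL [0.806  0.1313 0.2   ]
BR [ 0.8368 -0.2033  0.2   ]
FR [ 0.6583 -0.2162  0.2   ]
FL [0.6294 0.1139 0.2   ]
scene BL [0.8057 0.1352 0.2   ]
scene BR [ 0.836 -0.195  0.2  ]
scene FL [0.6215 0.1225 0.2   ]
scene FR [ 0.6538 -0.2065  0.2   ]
0.3359712604585875 0.33141012355056465 0.17751562024075906
pull [ 0.5793 -0.1108  0.225 ] [ 0.5797 -0.1055  0.225 ] (array([ 0.5785, -0.1106,  0.2199]), np.float64(0.0024371234413915477))
bolt [ 0.5818 -0.0099  0.227 ] [ 0.5823 -0.0081  0.227 ] (array([ 0.5817, -0.0098,  0.225 ]), np.float64(0.0005505191552166069))
yaw 0.08747883224073996
spanFar [ 0.5902 -0.169   0.    ]
bottle [ 0.6941 -0.007   0.28  ]
jar [ 0.7205 -0.1144  0.27  ]
mug [ 0.5666 -0.4324  0.09  ]
```

Pull found at about (0.579,-0.110) and bolt grip at (0.582,-0.009). Cabinet yaw is about 0.09 and the active leaf is about 0.1 rad ajar. The measured heights and the 0.33 × 0.178 top fit the given sizes. Next I'll move out in front of the cabinet at a safe height.

Emit:
{"op": "carry_out", "data": {"commands": [{"tx": -0.03, "ty": -0.02, "tz": -0.03, "rz": 0.1}, {"tx": -0.07, "ty": -0.05, "tz": -0.05, "rz": 0.25}, {"tx": -0.11, "ty": -0.08, "tz": -0.06, "rz": 0.4}, {"tx": -0.15, "ty": -0.11, "tz": -0.06, "rz": 0.55}, {"tx": -0.19, "ty": -0.14, "tz": -0.06, "rz": 0.7}, {"tx": -0.23, "ty": -0.17, "tz": -0.06, "rz": 0.85}, {"tx": -0.27, "ty": -0.2, "tz": -0.06, "rz": 1.0}, {"tx": -0.31, "ty": -0.23, "tz": -0.06, "rz": 1.15}, {"tx": -0.35, "ty": -0.25, "tz": -0.06, "rz": 1.25}, {"tx": -0.37, "ty": -0.26, "tz": -0.06, "rz": 1.3}]}}

```text
invalid input
```

```bash
cat >> h.py <<'E'
from scipy.spatial.transform import Rotation as Ro
def goto(x,y,z,psi):
    s=ctrl.get_state();R=Ro.from_rotvec(s["tool_rot"])
    M=R.as_matrix();d=M.T@(np.array([x,y,z])-s["position"])
    yt=np.array([np.cos(psi),np.sin(psi),0]);zt=np.array([0,0,-1.]);T=np.stack([np.cross(yt,zt),yt,zt],1)
    r=Ro.from_matrix(M.T@T).as_rotvec()
    return np.round(d,4),np.round(r,3)
def st():
    s=ctrl.get_state();M=Ro.from_rotvec(s["tool_rot"]).as_matrix()
    print("t",round(float(s["time"]),2),"p",np.round(s["position"],4),"psi",round(float(np.arctan2(M[1,1],M[0,1])),3),"z",np.round(M[:,2],3),"F",np.round(s["ft_force"],1),"w",round(float(s["grip_width"]),3),"q",np.round(s["joint_positions"],2))
E
python3 -c "
from h import *
st();print(goto(.579,-.11,.27,-1.38))"
```

```text
t 0.15 p [0.2743 0.5888 0.2217] psi 1.135 z [-0.001 -0.001 -1.   ] F [-0.4 -0.2 -0.3] w 1.0 q [-1.12  0.32 -0.07  1.45  0.02  1.37 -0.06]
(array([-0.5713, -0.505 , -0.0475]), array([-0.000e+00,  2.000e-03,  2.515e+00]))
```

Refused with "invalid input", so I'll give every key in each row.

Emit:
{"op": "carry_out", "data": {"commands": [{"tx": -0.03, "ty": -0.02, "tz": -0.03, "rx": 0, "ry": 0, "rz": 0.1, "jaw": 0.7}, {"tx": -0.07, "ty": -0.05, "tz": -0.05, "rx": 0, "ry": 0, "rz": 0.25, "jaw": 0.7}, {"tx": -0.11, "ty": -0.08, "tz": -0.06, "rx": 0, "ry": 0, "rz": 0.4, "jaw": 0.7}, {"tx": -0.15, "ty": -0.11, "tz": -0.06, "rx": 0, "ry": 0, "rz": 0.55, "jaw": 0.7}, {"tx": -0.19, "ty": -0.14, "tz": -0.06, "rx": 0, "ry": 0, "rz": 0.7, "jaw": 0.7}, {"tx": -0.23, "ty": -0.17, "tz": -0.06, "rx": 0, "ry": 0, "rz": 0.85, "jaw": 0.7}, {"tx": -0.27, "ty": -0.2, "tz": -0.06, "rx": 0, "ry": 0, "rz": 1.0, "jaw": 0.7}, {"tx": -0.31, "ty": -0.23, "tz": -0.06, "rx": 0, "ry": 0, "rz": 1.15, "jaw": 0.7}, {"tx": -0.35, "ty": -0.25, "tz": -0.06, "rx": 0, "ry": 0, "rz": 1.25, "jaw": 0.7}, {"tx": -0.37, "ty": -0.26, "tz": -0.06, "rx": 0, "ry": 0, "rz": 1.3, "jaw": 0.7}], "grip_force": 15}}

```text
time: 1.4
position: [0.5012, 0.1948, 0.2825]
tool_rot: [2.402, 2.024, -0.0]
ft_force: [0.1, 1.4, 0.5]
grip_width: 0.695
```

```bash
python3 -c "
from h import *
st();print(goto(.579,-.11,.27,-1.38))"
```

```text
t 1.4 p [0.5012 0.1948 0.2825] psi -0.17 z [ 0. -0. -1.] F [0.1 1.4 0.5] w 0.695 q [-0.73  0.05  0.33  1.65 -0.02  1.44 -0.57]
(array([-0.2872,  0.1283,  0.0126]), array([0.  , 0.  , 1.21]))
```

Emit:
{"op": "carry_out", "data": {"commands": [{"tx": -0.03, "ty": 0.01, "tz": 0, "rx": 0, "ry": 0, "rz": 0.13, "jaw": 0.7}, {"tx": -0.07, "ty": 0.03, "tz": 0, "rx": 0, "ry": 0, "rz": 0.28, "jaw": 0.7}, {"tx": -0.11, "ty": 0.05, "tz": 0, "rx": 0, "ry": 0, "rz": 0.44, "jaw": 0.7}, {"tx": -0.15, "ty": 0.067, "tz": 0, "rx": 0, "ry": 0, "rz": 0.6, "jaw": 0.7}, {"tx": -0.19, "ty": 0.085, "tz": 0, "rx": 0, "ry": 0, "rz": 0.76, "jaw": 0.7}, {"tx": -0.225, "ty": 0.1, "tz": 0.005, "rx": 0, "ry": 0, "rz": 0.92, "jaw": 0.7}, {"tx": -0.255, "ty": 0.114, "tz": 0.01, "rx": 0, "ry": 0, "rz": 1.06, "jaw": 0.7}, {"tx": -0.28, "ty": 0.125, "tz": 0.0125, "rx": 0, "ry": 0, "rz": 1.17, "jaw": 0.7}, {"tx": -0.287, "ty": 0.128, "tz": 0.0125, "rx": 0, "ry": 0, "rz": 1.21, "jaw": 0.7}, {"tx": -0.287, "ty": 0.128, "tz": 0.0125, "rx": 0, "ry": 0, "rz": 1.21, "jaw": 0.7}, {"tx": -0.287, "ty": 0.128, "tz": 0.0125, "rx": 0, "ry": 0, "rz": 1.21, "jaw": 0.7}]}}

```text
time: 2.78
position: [0.5794, -0.1046, 0.2701]
tool_rot: [-3.125, -0.313, -0.0]
ft_force: [-1.4, 0.6, 0.4]
grip_width: 0.703
```

```bash
python3 -c "
from h import *
import cv2
st();print(goto(.579,-.11,.18,-1.38))
for n in ('wrist','scene'): cv2.imwrite(f'pics/{n}1.png',get_image(n)[:,:,::-1])
c=camera_info('wrist');print(c['t'],-np.array(c['R']).T@c['t'])"
```

```text
t 2.77 p [ 0.5794 -0.1046  0.2701] psi -1.371 z [-0.     0.001 -1.   ] F [-1.4  0.6  0.4] w 0.703 q [-0.42  0.19  0.64  1.56 -0.12  1.43 -1.14]
(array([-0.0015,  0.0053,  0.0901]), array([-0.001, -0.   ,  0.009]))
[-0.21548207  0.48006473  0.58869138] [ 0.65437755 -0.08945399  0.43271263]
```

View pics/wrist1.png

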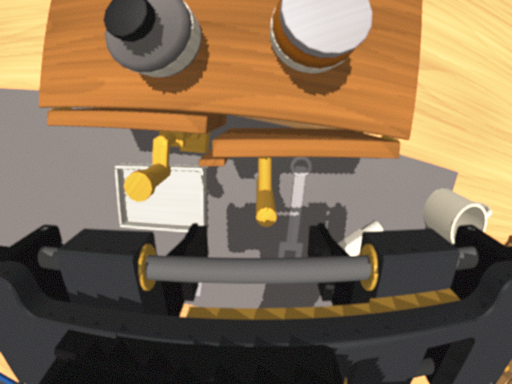

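View pics/scene1.png

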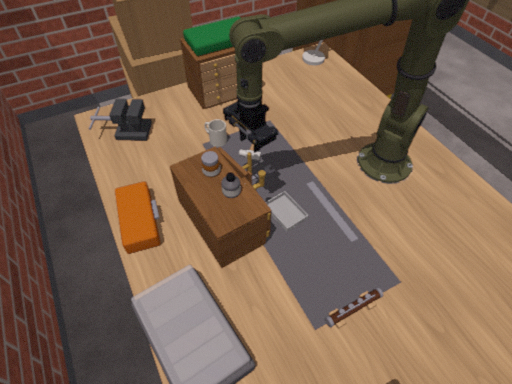

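The wrist view shows the pull's top at (266,215) between the fingers and the bolt head's top at (139,186). I'll cast those rays as a check.

```bash
cat >> h.py <<'E'
def wz(u,v,z):
    c=camera_info('wrist');K=np.array(c["intrinsics"]);R=np.array(c["R"]);t=np.array(c["t"])
    a,b=(u-K[0,2]),(v-K[1,2]);r=np.hypot(a,b);th=r/K[0,0]
    d=R.T@np.array([np.sin(th)*a/r,np.sin(th)*b/r,np.cos(th)]);o=-R.T@t
    return o+d*(z-o[2])/d[2]
E
python3 -c "
from h import *
print(wz(266,215,.225),wz(139,186,.227),wz(39,106,.2),wz(411,137,.2))
st();print(goto(.579,-.1085,.18,-1.38))
"
```

```text
[ 0.58051258 -0.11017999  0.225     ] [ 0.58425285 -0.01161806  0.227     ] [0.6319563  0.11660724 0.2       ] [ 0.66365374 -0.22079568  0.2       ]
t 2.88 p [ 0.5793 -0.1051  0.2702] psi -1.372 z [ 0.     0.001 -1.   ] F [-0.4 -1.1 -0. ] w 0.702 q [-0.42  0.19  0.64  1.56 -0.12  1.43 -1.14]
(array([-0.001 ,  0.0033,  0.0902]), array([-0.001, -0.   ,  0.008]))
```

Emit:
{"op": "carry_out", "data": {"commands": [{"tx": -0.001, "ty": 0.004, "tz": 0.02, "rx": 0, "ry": 0, "rz": 0, "jaw": 0.7}, {"tx": -0.001, "ty": 0.004, "tz": 0.05, "rx": 0, "ry": 0, "rz": 0, "jaw": 0.7}, {"tx": -0.001, "ty": 0.004, "tz": 0.075, "rx": 0, "ry": 0, "rz": 0, "jaw": 0.7}, {"tx": -0.001, "ty": 0.004, "tz": 0.09, "rx": 0, "ry": 0, "rz": 0, "jaw": 0.7}, {"tx": -0.001, "ty": 0.004, "tz": 0.09, "rx": 0, "ry": 0, "rz": 0, "jaw": 0.4}, {"tx": -0.001, "ty": 0.004, "tz": 0.09, "rx": 0, "ry": 0, "rz": 0, "jaw": 0.1}, {"tx": -0.001, "ty": 0.004, "tz": 0.09, "rx": 0, "ry": 0, "rz": 0, "jaw": 0.1}, {"tx": -0.001, "ty": 0.004, "tz": 0.09, "rx": 0, "ry": 0, "rz": 0, "jaw": 0.1}, {"tx": -0.001, "ty": 0.004, "tz": 0.09, "rx": 0, "ry": 0, "rz": 0, "jaw": 0.1}], "grip_force": 15}}

```text
time: 4.0
position: [0.5792, -0.1109, 0.1804]
tool_rot: [-3.127, -0.307, -0.001]
ft_force: [-0.0, 0.3, 0.2]
grip_width: 0.214
```

Run:
```python
from h import *
import cv2
st()
cv2.imwrite('pics/wrist2.png',get_image('wrist')[:,:,::-1])
C=np.array([.7335,-.042]);a=.091
R2=np.array([[np.cos(a),-np.sin(a)],[np.sin(a),np.cos(a)]])
H=C+R2@[-.0935,-.166]
P=ctrl.get_state()["position"][:2]
v=R2.T@(np.array(P)-H);print("H",H,"rel",v,np.hypot(*v))
ph=np.arctan2(-v[0],v[1]);print("theta",ph-.4265)
r=np.hypot(*v);M=Ro.from_rotvec(ctrl.get_state()["tool_rot"]).as_matrix()
for th in np.arange(0,1.7,.1):
    f=ph+th;w=R2@[-r*np.sin(f),r*np.cos(f)]+H
    print(round(th,2),np.round(M.T@np.append(w-P,0),4))
```

```text
t 4.0 p [ 0.5792 -0.1109  0.1804] psi -1.375 z [ 0.001  0.    -1.   ] F [-0.   0.3  0.2] w 0.214 q [-0.4   0.24  0.64  1.69 -0.15  1.26 -1.11]
H [ 0.65547203 -0.21580991] rel [-0.0664501   0.11126463] 0.12959719880224072
theta 0.1118770581212366
0.0 [-0.  0.  0.]
0.1 [-0.0115  0.006  -0.    ]
0.2 [-0.0223  0.0132 -0.    ]
0.3 [-0.0323  0.0213 -0.    ]
0.4 [-0.0415  0.0305 -0.    ]
0.5 [-0.0497  0.0405 -0.    ]
0.6 [-0.0569  0.0513 -0.    ]
0.7 [-0.063   0.0627 -0.    ]
0.8 [-0.0678  0.0747 -0.    ]
0.9 [-0.0715  0.0872 -0.    ]
1.0 [-0.0739  0.0999 -0.    ]
1.1 [-0.0751  0.1128 -0.    ]
1.2 [-0.0749  0.1257 -0.    ]
1.3 [-0.0734  0.1386  0.    ]
1.4 [-0.0707  0.1513  0.    ]
1.5 [-0.0667  0.1636  0.    ]
1.6 [-0.0615  0.1755  0.    ]
```

View pics/wrist2.png

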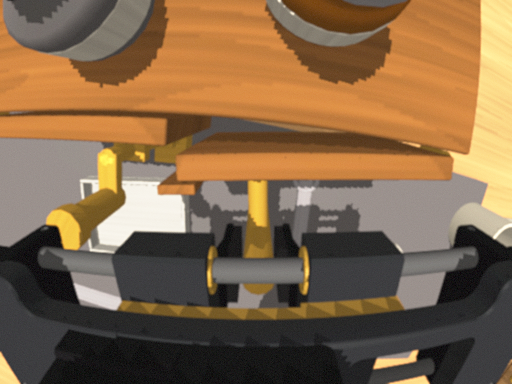

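The pull sits between the pads, with the fingers at (225–290, 270). Swinging the active leaf now.

Emit:
{"op": "carry_out", "data": {"commands": [{"tx": -0.0055, "ty": 0.003, "tz": 0, "rx": 0, "ry": 0, "rz": -0.05, "jaw": 0.1}, {"tx": -0.0115, "ty": 0.006, "tz": 0, "rx": 0, "ry": 0, "rz": -0.1, "jaw": 0.1}, {"tx": -0.0223, "ty": 0.0132, "tz": 0, "rx": 0, "ry": 0, "rz": -0.2, "jaw": 0.1}, {"tx": -0.0323, "ty": 0.0213, "tz": 0, "rx": 0, "ry": 0, "rz": -0.3, "jaw": 0.1}, {"tx": -0.0415, "ty": 0.0305, "tz": 0, "rx": 0, "ry": 0, "rz": -0.4, "jaw": 0.1}, {"tx": -0.0497, "ty": 0.0405, "tz": 0, "rx": 0, "ry": 0, "rz": -0.5, "jaw": 0.1}, {"tx": -0.0569, "ty": 0.0513, "tz": 0, "rx": 0, "ry": 0, "rz": -0.6, "jaw": 0.1}, {"tx": -0.063, "ty": 0.0627, "tz": 0, "rx": 0, "ry": 0, "rz": -0.7, "jaw": 0.1}]}}

```text
time: 5.05
position: [0.5296, -0.1849, 0.1803]
tool_rot: [2.829, 1.365, 0.002]
ft_force: [1.9, 0.1, -0.6]
grip_width: 0.175
```

Run:
```python
from h import *
import cv2
st()
cv2.imwrite('pics/wrist3.png',get_image('wrist')[:,:,::-1])
```

```text
t 5.05 p [ 0.5296 -0.1849  0.1803] psi -0.672 z [ 0.001  0.    -1.   ] F [ 1.9  0.1 -0.6] w 0.175 q [-0.26  0.17  0.61  1.75 -0.1   1.25 -0.29]
```

View pics/wrist3.png

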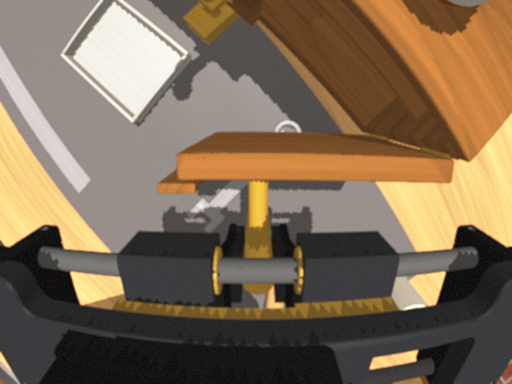

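The leaf follows with light forces, so I'll continue by the same arc. The tool frame turns with the leaf.

Emit:
{"op": "carry_out", "data": {"commands": [{"tx": -0.0055, "ty": 0.003, "tz": 0, "rx": 0, "ry": 0, "rz": -0.05, "jaw": 0.1}, {"tx": -0.0115, "ty": 0.006, "tz": 0, "rx": 0, "ry": 0, "rz": -0.1, "jaw": 0.1}, {"tx": -0.0223, "ty": 0.0132, "tz": 0, "rx": 0, "ry": 0, "rz": -0.2, "jaw": 0.1}, {"tx": -0.0323, "ty": 0.0213, "tz": 0, "rx": 0, "ry": 0, "rz": -0.3, "jaw": 0.1}, {"tx": -0.0415, "ty": 0.0305, "tz": 0, "rx": 0, "ry": 0, "rz": -0.4, "jaw": 0.1}, {"tx": -0.0497, "ty": 0.0405, "tz": 0, "rx": 0, "ry": 0, "rz": -0.5, "jaw": 0.1}, {"tx": -0.0569, "ty": 0.0513, "tz": 0, "rx": 0, "ry": 0, "rz": -0.6, "jaw": 0.1}, {"tx": -0.063, "ty": 0.0627, "tz": 0, "rx": 0, "ry": 0, "rz": -0.7, "jaw": 0.1}, {"tx": -0.0678, "ty": 0.0747, "tz": 0, "rx": 0, "ry": 0, "rz": -0.8, "jaw": 0.1}, {"tx": -0.0698, "ty": 0.081, "tz": 0, "rx": 0, "ry": 0, "rz": -0.85, "jaw": 0.1}, {"tx": -0.0698, "ty": 0.081, "tz": 0, "rx": 0, "ry": 0, "rz": -0.85, "jaw": 0.1}]}}

```text
time: 6.48
position: [0.5484, -0.2914, 0.1803]
tool_rot: [2.022, 2.403, -0.003]
ft_force: [-2.3, -2.9, 2.5]
grip_width: 0.177
```

Run:
```python
from h import *
import cv2
st()
cv2.imwrite('pics/wrist4.png',get_image('wrist')[:,:,::-1])
```

```text
t 6.47 p [ 0.5484 -0.2914  0.1803] psi 0.172 z [-0.001 -0.002 -1.   ] F [-2.3 -2.9  2.5] w 0.177 q [-0.02  0.31  0.57  1.6  -0.17  1.28  0.75]
```

View pics/wrist4.png

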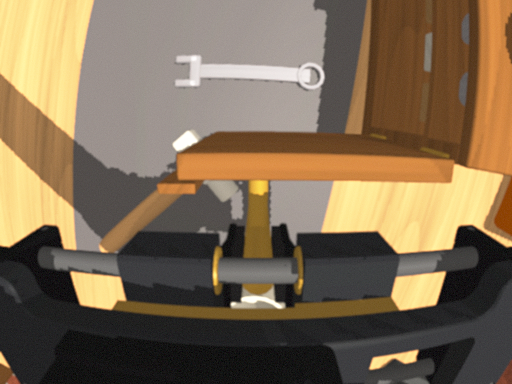

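The leaf stands at about 1.65 rad. I'll release the pull, lift off, and look.

Emit:
{"op": "carry_out", "data": {"commands": [{"tx": 0, "ty": 0, "tz": 0, "rx": 0, "ry": 0, "rz": 0, "jaw": 0.6}, {"tx": 0, "ty": 0, "tz": 0, "rx": 0, "ry": 0, "rz": 0, "jaw": 0.7}, {"tx": 0, "ty": 0, "tz": 0, "rx": 0, "ry": 0, "rz": 0, "jaw": 0.7}, {"tx": 0, "ty": 0, "tz": -0.03, "rx": 0, "ry": 0, "rz": 0, "jaw": 0.7}, {"tx": 0, "ty": 0, "tz": -0.07, "rx": 0, "ry": 0, "rz": 0, "jaw": 0.7}, {"tx": 0, "ty": 0, "tz": -0.1, "rx": 0, "ry": 0, "rz": 0, "jaw": 0.7}, {"tx": 0, "ty": 0, "tz": -0.1, "rx": 0, "ry": 0, "rz": 0, "jaw": 0.7}]}}

```text
time: 7.4
position: [0.5504, -0.2901, 0.2828]
tool_rot: [2.015, 2.404, 0.003]
ft_force: [-0.4, -0.4, 0.3]
grip_width: 0.696
```

Run:
```python
from h import *
import cv2
st();print(goto(.582,-.010,.275,1.66))
cv2.imwrite('pics/top5.png',cv2.resize(get_image('top')[95:265,170:370,::-1],None,fx=3,fy=3))
```

```text
t 7.4 p [ 0.5504 -0.2901  0.2828] psi 0.175 z [ 0.005 -0.001 -1.   ] F [-0.4 -0.4  0.3] w 0.696 q [-0.03  0.26  0.58  1.46 -0.14  1.46  0.73]
(array([0.2703, 0.08  , 0.0076]), array([ 0.002,  0.005, -1.485]))
```

View pics/top5.png

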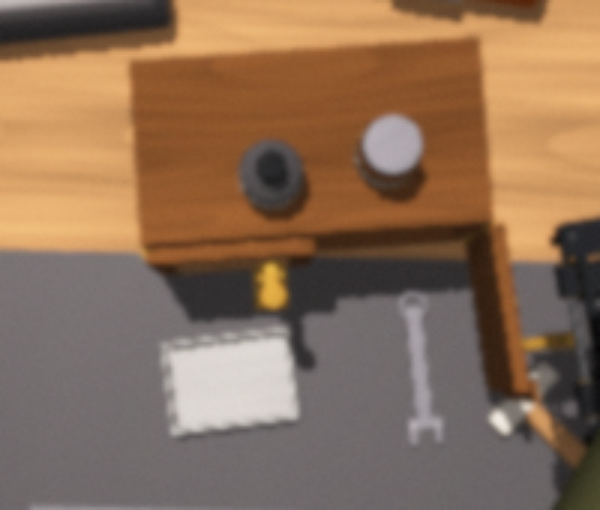

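The active leaf stands wide open (edge at (495,230)–(510,390)) and nothing has shifted. Moving above the bolt grip.

Emit:
{"op": "carry_out", "data": {"commands": [{"tx": 0.02, "ty": 0.005, "tz": 0, "rx": 0, "ry": 0, "rz": -0.1, "jaw": 0.7}, {"tx": 0.05, "ty": 0.012, "tz": 0, "rx": 0, "ry": 0, "rz": -0.25, "jaw": 0.7}, {"tx": 0.08, "ty": 0.02, "tz": 0, "rx": 0, "ry": 0, "rz": -0.4, "jaw": 0.7}, {"tx": 0.115, "ty": 0.032, "tz": 0, "rx": 0, "ry": 0, "rz": -0.57, "jaw": 0.7}, {"tx": 0.15, "ty": 0.045, "tz": 0, "rx": 0, "ry": 0, "rz": -0.75, "jaw": 0.7}, {"tx": 0.18, "ty": 0.055, "tz": 0, "rx": 0, "ry": 0, "rz": -0.92, "jaw": 0.7}, {"tx": 0.21, "ty": 0.065, "tz": 0.003, "rx": 0, "ry": 0, "rz": -1.09, "jaw": 0.7}, {"tx": 0.24, "ty": 0.073, "tz": 0.005, "rx": 0, "ry": 0, "rz": -1.25, "jaw": 0.7}, {"tx": 0.26, "ty": 0.078, "tz": 0.007, "rx": 0, "ry": 0, "rz": -1.4, "jaw": 0.7}, {"tx": 0.27, "ty": 0.08, "tz": 0.007, "rx": 0, "ry": 0, "rz": -1.485, "jaw": 0.7}, {"tx": 0.27, "ty": 0.08, "tz": 0.007, "rx": 0, "ry": 0, "rz": -1.485, "jaw": 0.7}, {"tx": 0.27, "ty": 0.08, "tz": 0.007, "rx": 0, "ry": 0, "rz": -1.485, "jaw": 0.7}]}}

```text
time: 8.95
position: [0.5804, -0.0106, 0.2722]
tool_rot: [0.137, -3.137, 0.001]
ft_force: [0.3, 0.2, -1.0]
grip_width: 0.699
```

Run:
```python
from h import *
import cv2
st();print(goto(.582,-.010,.18,1.66))
cv2.imwrite('pics/wrist6.png',get_image('wrist')[:,:,::-1])
```

```text
t 8.95 p [ 0.5804 -0.0106  0.2722] psi 1.658 z [-0.001 -0.    -1.   ] F [ 0.3  0.2 -1. ] w 0.699 q [-0.26  0.15  0.27  1.56 -0.04  1.43  1.66]
(array([-0.0018,  0.0005,  0.0922]), array([-0.   , -0.001, -0.002]))
```

View pics/wrist6.png

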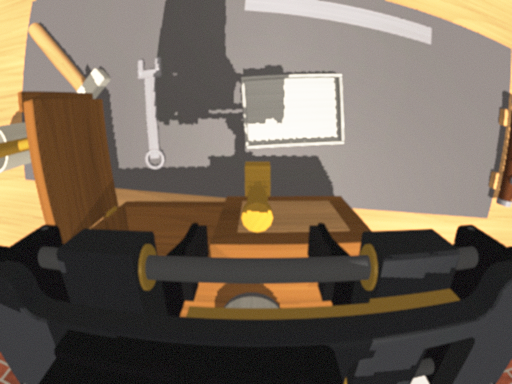

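The bolt head is at (258,218), centred between the fingers.

```bash
python3 -c "
from h import *
print(wz(258,218,.227)); st()"
```

```text
[ 0.58428923 -0.00927633  0.227     ]
t 9.0 p [ 0.5805 -0.0109  0.2725] psi 1.658 z [-0.001 -0.    -1.   ] F [-0.5 -0.1  0.3] w 0.703 q [-0.26  0.15  0.27  1.56 -0.04  1.43  1.66]
```

Emit:
{"op": "carry_out", "data": {"commands": [{"tx": -0.0025, "ty": 0.001, "tz": 0.02, "rx": 0, "ry": 0, "rz": 0, "jaw": 0.7}, {"tx": -0.0025, "ty": 0.001, "tz": 0.05, "rx": 0, "ry": 0, "rz": 0, "jaw": 0.7}, {"tx": -0.0025, "ty": 0.001, "tz": 0.075, "rx": 0, "ry": 0, "rz": 0, "jaw": 0.7}, {"tx": -0.0025, "ty": 0.001, "tz": 0.089, "rx": 0, "ry": 0, "rz": 0, "jaw": 0.7}, {"tx": -0.0025, "ty": 0.001, "tz": 0.089, "rx": 0, "ry": 0, "rz": 0, "jaw": 0.4}, {"tx": -0.0025, "ty": 0.001, "tz": 0.089, "rx": 0, "ry": 0, "rz": 0, "jaw": 0.1}, {"tx": -0.0025, "ty": 0.001, "tz": 0.089, "rx": 0, "ry": 0, "rz": 0, "jaw": 0.1}, {"tx": -0.0025, "ty": 0.001, "tz": 0.089, "rx": 0, "ry": 0, "rz": 0, "jaw": 0.1}, {"tx": -0.0025, "ty": 0.001, "tz": 0.089, "rx": 0, "ry": 0, "rz": 0, "jaw": 0.1}, {"tx": -0.0025, "ty": 0.001, "tz": 0.089, "rx": 0, "ry": 0, "rz": 0, "jaw": 0.1}], "grip_force": 30}}

```text
time: 10.25
position: [0.5833, -0.0108, 0.1846]
tool_rot: [-0.137, 3.138, -0.003]
ft_force: [-1.5, -5.4, 2.6]
grip_width: 0.255
```

Run:
```python
from h import *
import cv2
st()
```

```text
t 10.25 p [ 0.5833 -0.0108  0.1846] psi 1.658 z [ 0.001 -0.002 -1.   ] F [-1.5 -5.4  2.6] w 0.255 q [-0.26  0.2   0.26  1.68 -0.05  1.26  1.67]
```

Emit:
{"op": "carry_out", "data": {"commands": [{"tx": 0, "ty": 0, "tz": 0, "rx": 0, "ry": 0, "rz": 0, "jaw": 0.1}, {"tx": 0, "ty": 0, "tz": 0, "rx": 0, "ry": 0, "rz": 0, "jaw": 0.1}, {"tx": 0, "ty": 0, "tz": -0.006, "rx": 0, "ry": 0, "rz": 0, "jaw": 0.1}, {"tx": 0, "ty": 0, "tz": -0.014, "rx": 0, "ry": 0, "rz": 0, "jaw": 0.1}, {"tx": 0, "ty": 0, "tz": -0.022, "rx": 0, "ry": 0, "rz": 0, "jaw": 0.1}, {"tx": 0, "ty": 0, "tz": -0.029, "rx": 0, "ry": 0, "rz": 0, "jaw": 0.1}, {"tx": 0, "ty": 0, "tz": -0.034, "rx": 0, "ry": 0, "rz": 0, "jaw": 0.1}, {"tx": 0, "ty": 0, "tz": -0.034, "rx": 0, "ry": 0, "rz": 0, "jaw": 0.1}]}}

```text
time: 11.25
position: [0.5822, -0.0104, 0.2174]
tool_rot: [0.137, -3.136, 0.003]
ft_force: [-1.4, -4.8, -1.0]
grip_width: 0.256
```

Run:
```python
from h import *
import cv2
st()
cv2.imwrite('pics/wrist7.png',get_image('wrist')[:,:,::-1])
cv2.imwrite('pics/sc7.png',cv2.resize(get_image('scene')[120:270,160:320,::-1],None,fx=4,fy=4))
C=np.array([.7335,-.042]);a=.091
R2=np.array([[np.cos(a),-np.sin(a)],[np.sin(a),np.cos(a)]])
H=C+R2@[-.0935,.166]
P=ctrl.get_state()["position"][:2]
v=R2.T@(np.array(P)-H);print("H",H,"rel",v,np.hypot(*v))
ph=np.arctan2(-v[0],-v[1]);print("theta",ph-.4265)
r=np.hypot(*v);M=Ro.from_rotvec(ctrl.get_state()["tool_rot"]).as_matrix()
for th in np.arange(0,1.7,.1):
    f=ph+th;w=R2@[-r*np.sin(f),-r*np.cos(f)]+H
    print(round(th,2),np.round(M.T@np.append(w-P,0),4)[:2])
```

```text
t 11.25 p [ 0.5822 -0.0104  0.2174] psi 1.658 z [-0.002 -0.002 -1.   ] F [-1.4 -4.8 -1. ] w 0.256 q [-0.26  0.18  0.26  1.64 -0.05  1.33  1.67]
H [0.62530171 0.11481639] rel [-0.05427311 -0.12070082] 0.1323414499232263
theta -0.003937272465446284
0.0 [-0.  0.]
0.1 [0.0118 0.006 ]
0.2 [0.0229 0.0131]
0.3 [0.0333 0.0213]
0.4 [0.0428 0.0305]
0.5 [0.0514 0.0406]
0.6 [0.0588 0.0515]
0.7 [0.0652 0.0631]
0.8 [0.0704 0.0753]
0.9 [0.0743 0.0879]
1.0 [0.077  0.1009]
1.1 [0.0783 0.1141]
1.2 [0.0783 0.1273]
1.3 [0.077  0.1404]
1.4 [0.0744 0.1534]
1.5 [0.0705 0.1661]
1.6 [0.0654 0.1783]
```

View pics/wrist7.png

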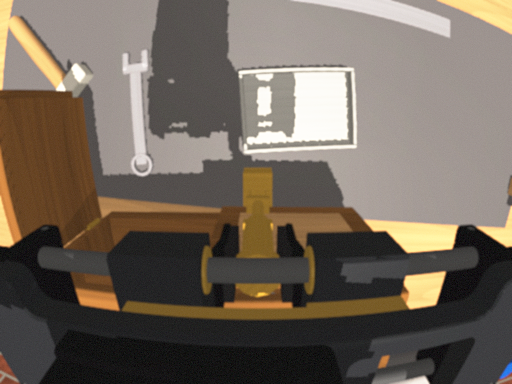

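View pics/sc7.png

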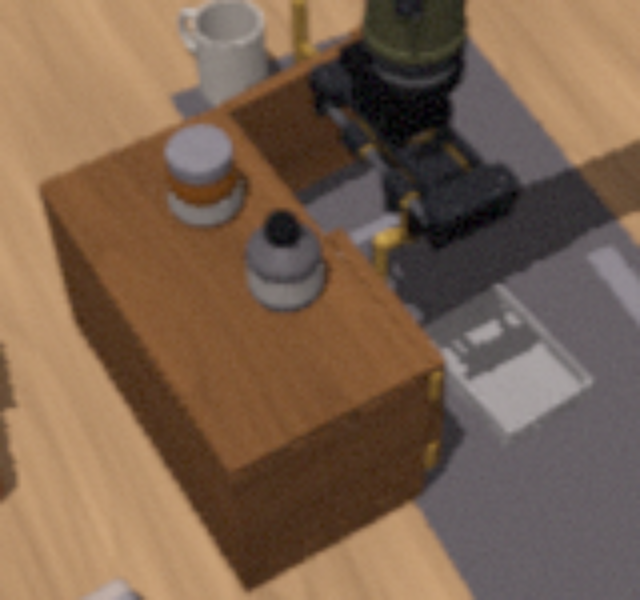

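The bolt is up: the rod's elbow shows above the cabinet top at (385,245) in the scene crop. Swinging the passive leaf clockwise.

Emit:
{"op": "carry_out", "data": {"commands": [{"tx": 0.0058, "ty": 0.003, "tz": 0, "rx": 0, "ry": 0, "rz": 0.05, "jaw": 0.1}, {"tx": 0.0118, "ty": 0.006, "tz": 0, "rx": 0, "ry": 0, "rz": 0.1, "jaw": 0.1}, {"tx": 0.0229, "ty": 0.0131, "tz": 0, "rx": 0, "ry": 0, "rz": 0.2, "jaw": 0.1}, {"tx": 0.0333, "ty": 0.0213, "tz": 0, "rx": 0, "ry": 0, "rz": 0.3, "jaw": 0.1}, {"tx": 0.0428, "ty": 0.0305, "tz": 0, "rx": 0, "ry": 0, "rz": 0.4, "jaw": 0.1}, {"tx": 0.0514, "ty": 0.0406, "tz": 0, "rx": 0, "ry": 0, "rz": 0.5, "jaw": 0.1}, {"tx": 0.0588, "ty": 0.0515, "tz": 0, "rx": 0, "ry": 0, "rz": 0.6, "jaw": 0.1}, {"tx": 0.0652, "ty": 0.0631, "tz": 0, "rx": 0, "ry": 0, "rz": 0.7, "jaw": 0.1}, {"tx": 0.0704, "ty": 0.0753, "tz": 0, "rx": 0, "ry": 0, "rz": 0.8, "jaw": 0.1}]}}

```text
time: 12.48
position: [0.5067, 0.0609, 0.2175]
tool_rot: [1.098, 2.942, 0.002]
ft_force: [4.4, -0.4, -5.8]
grip_width: 0.255
```

Run:
```python
from h import *
import cv2
st()
cv2.imwrite('pics/wrist8.png',get_image('wrist')[:,:,::-1])
```

```text
t 12.47 p [0.5067 0.0609 0.2175] psi 0.857 z [ 0.001  0.001 -1.   ] F [ 4.4 -0.4 -5.8] w 0.255 q [-0.39  0.02  0.22  1.81 -0.01  1.31  0.69]
```

View pics/wrist8.png

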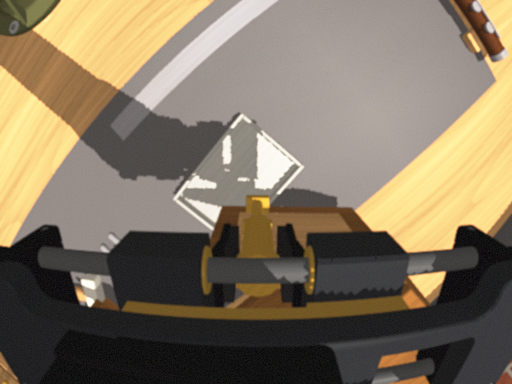

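The leaf follows (0.8 rad, small forces). Continuing.

Emit:
{"op": "carry_out", "data": {"commands": [{"tx": 0.0058, "ty": 0.003, "tz": 0, "rx": 0, "ry": 0, "rz": 0.05, "jaw": 0.1}, {"tx": 0.0118, "ty": 0.006, "tz": 0, "rx": 0, "ry": 0, "rz": 0.1, "jaw": 0.1}, {"tx": 0.0229, "ty": 0.0131, "tz": 0, "rx": 0, "ry": 0, "rz": 0.2, "jaw": 0.1}, {"tx": 0.0333, "ty": 0.0213, "tz": 0, "rx": 0, "ry": 0, "rz": 0.3, "jaw": 0.1}, {"tx": 0.0428, "ty": 0.0305, "tz": 0, "rx": 0, "ry": 0, "rz": 0.4, "jaw": 0.1}, {"tx": 0.0514, "ty": 0.0406, "tz": 0, "rx": 0, "ry": 0, "rz": 0.5, "jaw": 0.1}, {"tx": 0.0588, "ty": 0.0515, "tz": 0, "rx": 0, "ry": 0, "rz": 0.6, "jaw": 0.1}, {"tx": 0.0652, "ty": 0.0631, "tz": 0, "rx": 0, "ry": 0, "rz": 0.7, "jaw": 0.1}, {"tx": 0.0704, "ty": 0.0753, "tz": 0, "rx": 0, "ry": 0, "rz": 0.8, "jaw": 0.1}, {"tx": 0.0725, "ty": 0.0815, "tz": 0, "rx": 0, "ry": 0, "rz": 0.85, "jaw": 0.1}, {"tx": 0.0725, "ty": 0.0815, "tz": 0, "rx": 0, "ry": 0, "rz": 0.85, "jaw": 0.1}]}}

```text
time: 13.9
position: [0.5076, 0.1681, 0.2183]
tool_rot: [2.207, 2.23, 0.005]
ft_force: [9.5, -3.3, -5.3]
grip_width: 0.259
```

Run:
```python
from h import *
import cv2
st()
cv2.imwrite('pics/wrist9.png',get_image('wrist')[:,:,::-1])
```

```text
t 13.9 p [0.5076 0.1681 0.2183] psi 0.01 z [ 0.005 -0.001 -1.   ] F [ 9.5 -3.3 -5.3] w 0.259 q [-0.5   0.07  0.14  1.75 -0.01  1.31 -0.35]
```

View pics/wrist9.png

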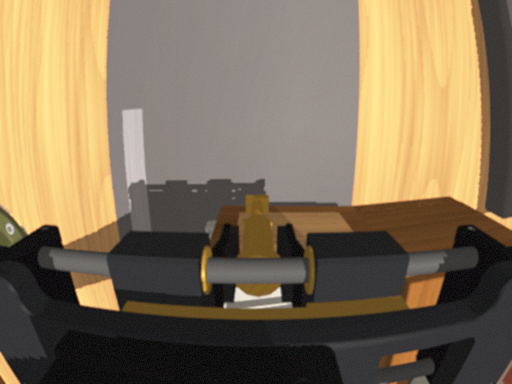

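The leaf stands at about 1.65 rad. Releasing, then straight up.

Emit:
{"op": "carry_out", "data": {"commands": [{"tx": 0, "ty": 0, "tz": 0, "rx": 0, "ry": 0, "rz": 0, "jaw": 0.4}, {"tx": 0, "ty": 0, "tz": 0, "rx": 0, "ry": 0, "rz": 0, "jaw": 0.7}, {"tx": 0, "ty": 0, "tz": 0, "rx": 0, "ry": 0, "rz": 0, "jaw": 0.8}, {"tx": 0, "ty": 0, "tz": 0, "rx": 0, "ry": 0, "rz": 0, "jaw": 0.8}, {"tx": 0, "ty": 0, "tz": -0.03, "rx": 0, "ry": 0, "rz": 0, "jaw": 0.8}, {"tx": 0, "ty": 0, "tz": -0.07, "rx": 0, "ry": 0, "rz": 0, "jaw": 0.8}, {"tx": 0, "ty": 0, "tz": -0.11, "rx": 0, "ry": 0, "rz": 0, "jaw": 0.8}, {"tx": 0, "ty": 0, "tz": -0.13, "rx": 0, "ry": 0, "rz": 0, "jaw": 0.8}, {"tx": 0, "ty": 0, "tz": -0.13, "rx": 0, "ry": 0, "rz": 0, "jaw": 0.8}]}}

```text
time: 15.08
position: [0.5052, 0.1696, 0.3497]
tool_rot: [2.209, 2.232, 0.005]
ft_force: [0.0, -0.0, 0.2]
grip_width: 0.801
```

Run:
```python
from h import *
import cv2
st()
cv2.imwrite('pics/wrist10.png',get_image('wrist')[:,:,::-1])
cv2.imwrite('pics/top10.png',cv2.resize(get_image('top')[95:285,110:400,::-1],None,fx=2.7,fy=2.7))
cv2.imwrite('pics/sc10.png',cv2.resize(get_image('scene')[120:270,160:320,::-1],None,fx=4,fy=4))
```

```text
t 15.07 p [0.5052 0.1696 0.3497] psi 0.011 z [ 0.003  0.002 -1.   ] F [ 0.  -0.   0.2] w 0.801 q [-0.51  0.03  0.14  1.53 -0.01  1.57 -0.36]
```

View pics/wrist10.png

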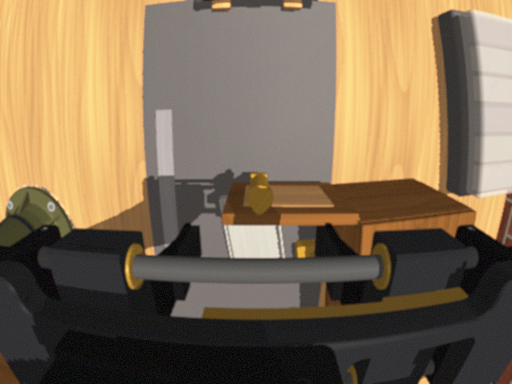

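View pics/top10.png

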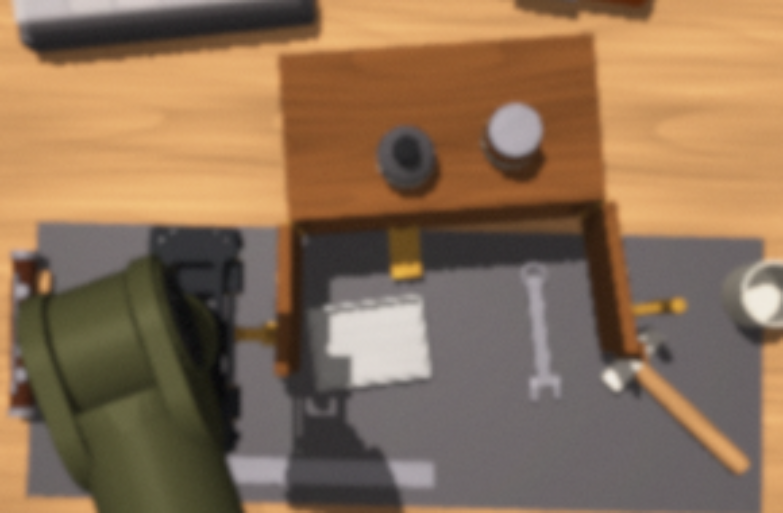

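View pics/sc10.png

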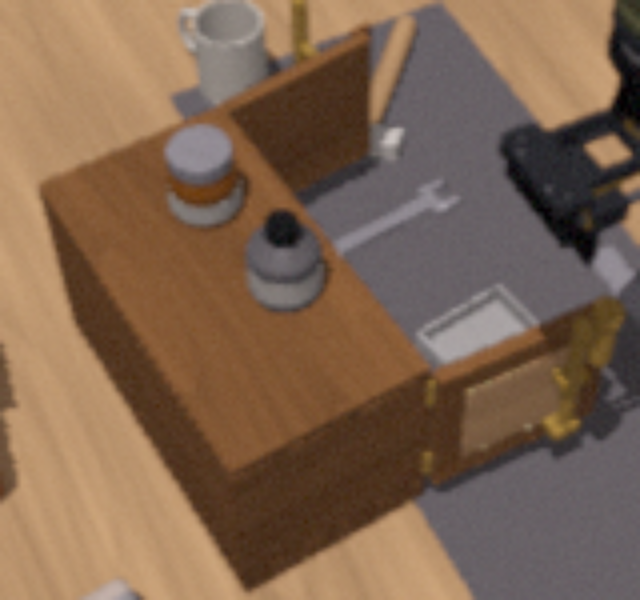

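Both leaves stand open, the bolt's rod and grip sit high on the passive leaf at (600,310), and the bystanders are in place. I'll back the arm off and measure the final angles and bolt height.

Emit:
{"op": "carry_out", "data": {"commands": [{"tx": 0.03, "ty": 0, "tz": -0.02, "rx": 0, "ry": 0, "rz": 0, "jaw": 0.8}, {"tx": 0.07, "ty": -0.02, "tz": -0.04, "rx": 0, "ry": 0, "rz": 0, "jaw": 0.8}, {"tx": 0.11, "ty": -0.04, "tz": -0.05, "rx": 0, "ry": 0, "rz": 0, "jaw": 0.8}, {"tx": 0.15, "ty": -0.06, "tz": -0.05, "rx": 0, "ry": 0, "rz": 0, "jaw": 0.8}, {"tx": 0.18, "ty": -0.07, "tz": -0.05, "rx": 0, "ry": 0, "rz": 0, "jaw": 0.8}, {"tx": 0.2, "ty": -0.08, "tz": -0.05, "rx": 0, "ry": 0, "rz": 0, "jaw": 0.8}, {"tx": 0.2, "ty": -0.08, "tz": -0.05, "rx": 0, "ry": 0, "rz": 0, "jaw": 0.8}]}}

```text
time: 16.1
position: [0.421, 0.3697, 0.3963]
tool_rot: [-2.205, -2.237, 0.004]
ft_force: [-0.5, -0.9, -0.4]
grip_width: 0.801
```

Run:
```python
from h import *
import cv2
st()
T=get_image('top')[:,:,::-1];S=get_image('scene')[:,:,::-1]
cv2.imwrite('pics/t11.png',T);cv2.imwrite('pics/s11.png',S)
cv2.imwrite('pics/top11.png',cv2.resize(T[165:245,190:370],None,fx=4,fy=4))
cv2.imwrite('pics/sc11.png',cv2.resize(S[170:245,250:330],None,fx=6,fy=6))
```

```text
t 16.1 p [0.421  0.3697 0.3963] psi 0.014 z [-0.003 -0.001 -1.   ] F [-0.5 -0.9 -0.4] w 0.801 q [-0.73  0.11 -0.04  1.36  0.    1.67 -0.76]
```

View pics/top11.png

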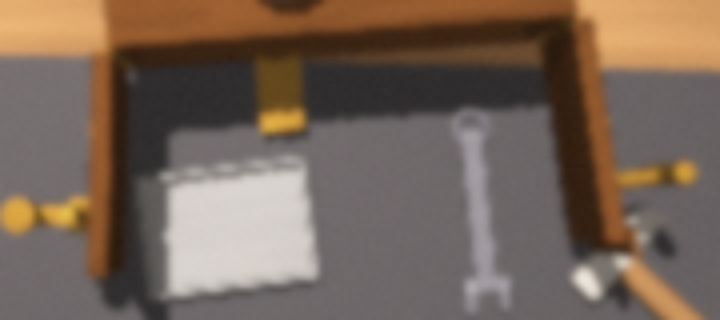

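View pics/sc11.png

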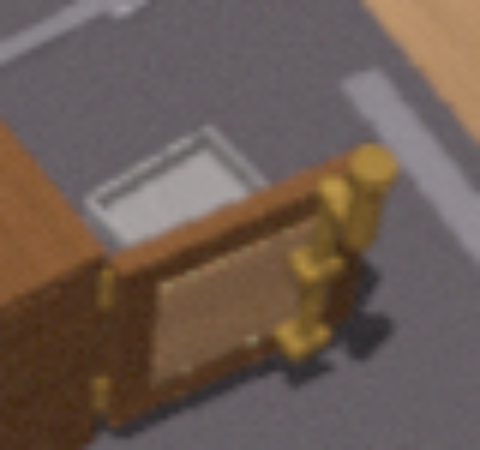

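View pics/t11.png

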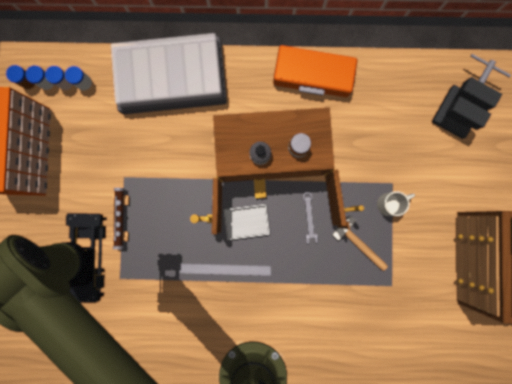

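Run:
```python
from h import *
T=lambda x,y:(190+(x-1.5)/4,165+(y-1.5)/4);S=lambda x,y:(250+(x-2.5)/6,170+(y-2.5)/6)
print("bolt head",tri(T(17,212),S(376,160)))
a=.091
for k,p,q in (("pas",(94,55),(89,276)),("act",(592,22),(633,245))):
    A=onz("top",*T(*p),.19);B=onz("top",*T(*q),.19);d=B-A
    x=d[0]*np.cos(a)+d[1]*np.sin(a);y=-d[0]*np.sin(a)+d[1]*np.cos(a)
    print(k,np.linalg.norm(d),"angle",np.arctan2(-x,-y if k=="pas" else y))
import cv2
a0=cv2.imread('pics/top0.png').astype(int);a1=cv2.imread('pics/t11.png').astype(int)
D=np.abs(a0-a1).sum(2)
for n,(u0,u1,v0,v1) in dict(mug=(375,420,185,222),mallet=(352,392,232,275),tools=(225,270,208,240),bottlejar=(245,320,125,168),wood=(112,130,185,250),spanner=(302,322,200,245)).items(): print(n,(D[v0:v1,u0:u1]>90).sum())
s0=cv2.imread('pics/scene0.png').astype(int);s1=cv2.imread('pics/s11.png').astype(int);D=np.abs(s0-s1).sum(2)
print('scene tops',(D[145:200,195:245]>90).sum(),'wood',(D[285:330,320:385]>90).sum(),'mug',(D[115:148,200:230]>90).sum())
```

```text
bolt head (array([0.50883465, 0.17029479, 0.26361458]), np.float64(0.004058236446505505))
pas 0.15959413237365608 angle 1.6552274353959189
act 0.16286221486493047 angle 1.671980408389113
mug 0
mallet 0
tools 246
bottlejar 0
wood 0
spanner 17
scene tops 485 wood 0 mug 48
```

Every check agrees: bolt head top at 0.264 m (0.227 when down, so about 37 mm up), leaves at 1.66 and 1.67 rad, bystanders unmoved, and the tray's right corners still at (266,204) and (269,234). Handing in.

```bash
python3 -c "
from h import *
print(ctrl.close_job())"
```

```text
the job is handed in; nothing more can be done
None
```

Both leaves of the cabinet are standing open past square, with the bolt still drawn up. I handed the job in at about 16 s of the 48 s allowed. I swung the right-hand leaf open by its pull first. Then I lifted the drop bolt clear of its keeper, swung the left-hand leaf open by the bolt's grip, let go, and backed the arm off.

| Last check | Result |
|---|---|
| Right-hand (active) leaf | about 1.67 rad open |
| Left-hand (passive) leaf | about 1.66 rad open |
| Bolt | about 36 mm up (free above 16 mm), from the triangulated head; the two rays missed each other by 4 mm |
| Force at the end of each move | at most about 11 N |

- **Bystanders:** before and after top views show no change around the mug, mallet handle, woodwind joint, bottle and jar.
- **Changed pixels:** some pixels did change near the tray and spanner. I put that down to the leaves and their shadows. The tray's right-hand corners are in the same place as before; I did not measure the spanner. The scene view also differs around the cabinet top and the mug, where the moved leaf and pull come into view.
- **Grip on the bolt:** the fingers measured about 22 mm apart, where the post is 18 mm and the head 24 mm. The pads probably closed partly on the head, but the bolt and leaf followed without trouble.
- **Refused call:** my first move call was rejected because its rows left out some keys. Nothing moved.

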